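# Load the washing bath and set its timer dial

### The arm

A 7-joint arm with a two-finger parallel gripper is mounted at the origin on a cart in front of the work surface, level with it; the furniture and walls round the work are solid. World frame = base frame: x ahead of the robot, y to its left, z up, the work surface at z = 0. Lengths are in m, angles in rad, forces in N, time in s.
With the tool pointing down it reaches from about 0.35 to 0.9 m from the base axis. Payload 8.1 kg.
Tool frame: the origin (TCP) lies midway between the tips of the shut fingers; the grasp point (between the pads) lies 19 mm behind it; z points along the fingers, y is the line along which they close (so a half turn about z gives the same grasp; the last joint's range is limited). The gripper opens to 85 mm and grips with 20 to 120 N. Pads are 22 mm wide; open, the fingers measure 114 mm over their backs; the gripper's body (76 mm by 85 mm) begins 54 mm behind the grasp point. The pads swing forward as they close: fully open they stand 13 mm farther back than shut.
Start: joints at [1.061, 0.434, 0.025, 1.573, -0.012, 1.134, -0.075], TCP at [0.247, -0.574, 0.231] pointing down, gripper open.
Joint ranges: [-2.62, 2.62], [-0.44, 2.09], [-1.27, 1.32], [0.08, 2.57], [-1.32, 4.46], [0.12, 2], [-2.74, 2.74]. Speed limits (rad/s): [2.22, 2.22, 3.01, 3.01, 3.14, 3.14, 3.14].

### API

Orientations are given as a 3x3 rotation matrix whose columns are the frame's x, y, z axes.
In Python, from cell import get_obs, grab_frame, finish_job, spot_in, cut_out gives the robot as it stands.
- The arm moves only by the tool jog_arm, never from a script. Its argument "series" is a list of rows, each a list of 6 numbers: the shift along the world's x, y, z normalised to -1 to 1, where 1 is 15 cm, then the turn, a rotation vector about the world's x, y, z normalised to -1 to 1, where 1 is pi rad. In form: [[tx, ty, tz, rx, ry, rz], ...]. A call has 1 to 5 rows; each row shifts and turns the commanded pose from where the row before left it; what a row does not reach is not made up. A row lasts 1/12 s, in which the tool goes at most 41.7 mm and 7.16 degrees, less where a joint would pass 70% of its speed; a pose out of reach is approached as far as the arm can. A call with a number of a shift or a turn outside -1 to 1 is refused whole. A call with a gripper value outside its range is refused whole. "jaw" is the opening, from 0 (shut) to 1 (fully open), set as the call begins (left out, the last holds). The fingers move at their own pace and stop on an object; "squeeze" is the grip in N (left out, the last holds). Time passes only in rows, so rows that do not move let the fingers close. It gives the time, the measured TCP pose, the force, the opening and the grip force at its end, in the units of the state.
- get_obs(): the state, without advancing time (a new reading comes with each control period).
- grab_frame(name): name is "scene" or "top"; returns a dict with "img" (384x512x3 uint8, blue, green, red), "depth" (384x512 float32, m along the optical axis (not along the pixel's ray), 0 where there is no reading), "intrinsics" (3x3 intrinsics, pixels), "R" (3x3) and "t" (3): a world point X has camera coordinates R X + t. Camera axes: x right, y down, z forward; pixel columns grow to the right and rows downward; lengths in m; the calibration is good to about 2 mm. A picture is of the moment at which its call begins.
- finish_job(): hands the job in; it is judged then, once.
Trained networks look in the newest picture that a camera, given by its name, has taken for a name from the list of things; names that differ only in an ending like _2 or _b are one class to them, and where a whole thing is asked for, a point or a joint stands for the part that bears it (a point fixed in the world has none). Each returns a list of dicts, best first, with "p" (0 to 1); they miss things now and then, are a little off and sometimes report something else, mostly with a low value. They report only what shows in the picture. A call takes as long as a camera call.
- spot_in(camera, thing): "at" ([x, y, z] in m, in world coordinates, good to about 4 mm: the middle of the surface that is visible of it).
- cut_out(camera, thing): "pixels" (384x512 bool, what is visible of it).
The state is a dict: "clock": time; "joint_pos": joint angles; "qvel": joint speeds; "tau": joint torques, N m; "tcp_pos": TCP position; "tool_rot": TCP orientation; "wrist_force": force on the tool from outside, world axes, zero at the start; "moment": the same for the moment, N m; "finger_gap": opening from 0.0 (shut) to 1.0 (fully open); "grip_force": force on a finger pad.
Only numpy, scipy, OpenCV 4.12 (cv2) and the standard library are available. Lean on these libraries where they do the work, as an engineer would, in place of code of your own. Each camera call takes 0.05 s, during which the arm holds its last target. There are 200 camera calls.

### The job

Load the three red-brown rubber stoppers into the basin of the white washing bath by tipping them out of the steel scoop tray, without touching the stoppers with the gripper, and set the tray down again, right way up, on the worktop. Once they are all in, turn the bath's black dial clockwise until its white pointer points at the red marker. Leave the jar, the tall vial and the forceps undisturbed.

Things in the scene. Friction and masses are not known exactly. Their poses are not given: they have to be found in the camera images.
- bath: White bench washing bath, 250 x 150 x 75 mm (own x, y, z), fixed to the worktop. Origin: centre of its underside; z up. The dial panel is the top of the -x part, towards the robot; the open steel basin is in the +x part.
- basin (a point): Centre of the basin's inner floor, 20 mm above the worktop, axes as the bath's. The opening is 125 x 125 mm, its rim (walls 12 to 16 mm thick) 55 mm above this point.
- dial (a joint): Angle of the black dial, rad, growing clockwise seen from above (range -0.6 to 2.6). At 0 the pointer points along the bath's +y axis, at pi/2 along its +x. It stays where it is left. A white line on its bar and skirt marks the pointer end.
- dial_grip (a point): On the dial's axis, 22 mm above the panel (97 mm above the worktop), at the middle of the bar grip's height. Its x axis runs along the bar to the pointer end. The dial is a round skirt 66 mm wide, 9 mm high, and on it a bar grip 52 mm long, 14 mm wide, from 9 to 34 mm above the panel.
- dial_pointer (a point): Point 36 mm from the dial's axis in the direction of the white pointer, 10 mm above the panel; it turns with the dial.
- red_marker (a point): Point 36 mm from the dial's axis in the direction of the red marker, 10 mm above the panel. The marker is a flat red tab 8 mm wide and 13 mm long lying on the panel round the dial; it cannot be moved by touch.
- tray: Loose steel scoop tray, 140 g. Pan 120 mm long (own x) and 80 mm wide, floor 3 mm thick, side walls 20 mm high, rear wall 30 mm; the nose at +x is open. A blue handle sticks out level from the rear. Origin: centre of the pan's underside; x to the nose, z up.
- tray_handle (a point): Middle of the tray's blue handle, 100 mm behind the tray's origin and 33 mm above its underside. The handle is a bar along the tray's x axis, 80 mm long, 14 mm wide and 18 mm high, its underside 24 mm above the worktop when the tray stands.
- tray_nose (a point): Middle of the open nose edge of the pan, on its floor, 60 mm ahead of the tray's origin.
- stopper_a: Red-brown rubber stopper, 22 mm across and 22 mm high, standing on the tray. Origin: centre of its underside.
- stopper_b: Another such stopper, 22 mm.
- stopper_c: Slimmer stopper, 17 mm across and 22 mm high, on the tray. Origin: centre of its underside.
- seed_jar: Bystander: glass jar with a yellow lid, 75 mm across, 97 mm high. Origin: centre of its underside.
- tall_vial: Bystander: clear vial with a white cap, 28 mm across, 84 mm high, upright. Origin: centre of its underside.
- forceps: Bystander: steel forceps lying flat, 126 mm long (own y), 13 mm wide, 10 mm high. Origin: centre of the underside.

How it is judged:
On the way, in this order (a step that is already met when the one before it is completed fails the run):
1. all three stoppers lie in the basin (the dial not yet at the marker) (x of stopper_a in the frame of basin between -0.066 and 0.066 m and y of stopper_a in the frame of basin between -0.066 and 0.066 m and z of each of stopper_a, stopper_b, stopper_c in the frame of basin below 0.045 m and x of stopper_b in the frame of basin between -0.066 and 0.066 m and y of stopper_b in the frame of basin between -0.066 and 0.066 m and x of stopper_c in the frame of basin between -0.066 and 0.066 m and y of stopper_c in the frame of basin between -0.066 and 0.066 m), for 0.2 s.
2. the dial points at the red marker (distance between dial_pointer and red_marker below 0.0045 m), for 0.2 s.
At the end, for the whole second after the job is handed in: All three stoppers lie inside the basin, below its rim; the dial's pointer point is within 4.5 mm (about 7 degrees) of the red marker's point and the dial is at rest; the tray stands flat and right way up (within 0.1 rad) on the worktop, at rest (all of step 1 and distance between dial_pointer and red_marker below 0.0045 m and velocity of joint dial between -0.05 and 0.05 rad/s and height (world z) of tray between -0.01 and 0.008 m and angle between tray's own z axis and vertical below 0.1 rad and linear speed of tray below 0.02 m/s); the robot touches nothing.
It fails at once if the gripper's fingers touch a stopper (contact force between the fingers and stopper_a above 0.3 N or contact force between the fingers and stopper_b above 0.3 N or contact force between the fingers and stopper_c above 0.3 N).
It fails at once if a bystander (jar, tall vial, forceps) is moved by more than 20 mm (distance of any of seed_jar, tall_vial, forceps from where it was at the start of the episode above 0.02 m).
It also fails if it takes over 61 s, if anything falls off the work surface, if the arm or the gripper's body presses on something with over 40 N, if the wrist force passes 120 N, or if a joint passes its speed limit or range.

## Working session

There is one attempt and no reset: what is moved stays moved. The work goes in short steps, Python scripts to look and compute and a tool call to move; the robot and the scene stay as the last step left them, time stands still between calls to the robot, and variables do not carry over. Pictures are saved under pics/ and viewed, at most 12 in all, crops included, and the job is handed in when it is done.

Besides the shell and the picture viewer there is one more tool, called after "Emit:" as name([rows], argument=value, ...), one row to a line, values as JSON. jog_arm: Moves the arm, as the interface text tells. Its arguments: {"type":"object","properties":{"series":{"type":"array","items":{"type":"array","items":{"type":"number","minimum":-1,"maximum":1}}},"jaw":{"type":"number"},"squeeze":{"type":"number"}},"required":["series"]}

```bash
ls; mkdir -p pics; python3 - <<'E'
from cell import *
import cv2,numpy as np
for c in ("scene","top"):
    f=grab_frame(c); cv2.imwrite(f"pics/{c}0.png",f["img"]); np.savez(f"{c}0.npz",**f)
    print(c,-f["R"].T@f["t"])
    for n in ("bath","dial","red_marker","tray","tray_handle","stopper_a","stopper_c","seed_jar","tall_vial","forceps"):
        try: print(n,[(np.round(d["at"],3).tolist(),round(d["p"],2)) for d in spot_in(c,n)][:4])
        except Exception as e: print(n,e)
s=get_obs(); print(s["clock"],s["tool_rot"])
E
```

```text
pics
scene [-0.04156478  0.34580618  0.69682311]
bath [([0.493, 0.18, 0.073], 0.92)]
dial [([0.459, 0.164, 0.082], 0.73), ([0.314, 0.3, 0.096], 0.52)]
red_marker [([0.7, -0.04, 0.053], 0.58)]
tray [([0.435, -0.113, 0.007], 0.78), ([0.495, 0.178, 0.071], 0.32)]
tray_handle [([0.433, -0.119, 0.004], 0.9)]
stopper_a [([0.438, -0.118, 0.006], 0.73), ([0.413, -0.143, 0.016], 0.67)]
stopper_c [([0.438, -0.118, 0.006], 0.73), ([0.413, -0.143, 0.016], 0.67)]
seed_jar [([0.435, -0.123, 0.002], 0.67), ([0.315, 0.3, 0.099], 0.57)]
tall_vial [([0.703, -0.04, 0.052], 0.78)]
forceps [([0.438, -0.117, 0.005], 0.7), ([0.343, 0.168, 0.002], 0.66)]
top [0.37484721 0.03093425 1.08045712]
bath [([0.534, 0.176, 0.073], 0.88)]
dial [([0.462, 0.154, 0.083], 0.82)]
red_marker []
tray [([0.433, -0.122, -0.002], 0.76)]
tray_handle [([0.429, -0.121, 0.004], 0.75)]
stopper_a [([0.413, -0.146, 0.024], 0.55), ([0.446, -0.135, 0.025], 0.37)]
stopper_c [([0.413, -0.146, 0.024], 0.55), ([0.446, -0.135, 0.025], 0.37)]
seed_jar [([0.333, 0.291, 0.096], 0.72)]
tall_vial []
forceps []
1.1 [[ 9.18431520e-01  3.95580008e-01 -4.10508793e-06]
 [ 3.95580007e-01 -9.18431520e-01 -3.96870999e-05]
 [-1.94696654e-05  3.48259928e-05 -9.99999999e-01]]
```

View pics/top0.png

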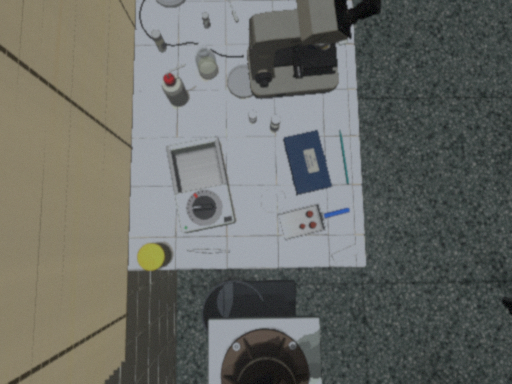

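View pics/scene0.png

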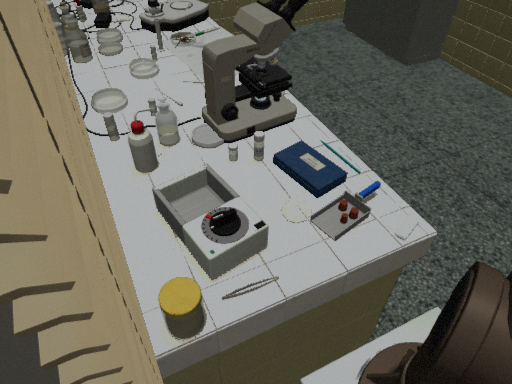

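```bash
cat >h.py <<'E'
import numpy as np,cv2
def cloud(f):
    K,d=f["intrinsics"],f["depth"]; v,u=np.indices(d.shape)
    P=np.stack([(u-K[0,2])*d/K[0,0],(v-K[1,2])*d/K[1,1],d],-1)
    W=(P-f["t"])@f["R"]; W[d==0]=np.nan; return W
def atz(f,uv,z):
    # pixels -> world points on plane z
    K=f["intrinsics"]; uv=np.atleast_2d(uv).astype(float)
    r=np.c_[(uv-K[[0,1],[2,2]])/[K[0,0],K[1,1]],np.ones(len(uv))]@f["R"]
    c=-f["R"].T@f["t"]; return c+r*((z-c[2])/r[:,2])[:,None]
E
python3 - <<'E'
from h import *
for c,(x0,y0,x1,y1),(a0,b0,a1,b1) in (("top",(160,130,240,240),(265,120,365,265)),("scene",(150,160,270,280),(275,130,395,250))):
    f=dict(np.load(c+"0.npz")); im=f["img"]; W=cloud(f); hsv=cv2.cvtColor(im,cv2.COLOR_BGR2HSV).astype(int)
    h,s,v=np.moveaxis(hsv,-1,0)
    sub=np.zeros(h.shape,bool)
    def m(box,cond):
        k=np.zeros_like(sub); k[box[1]:box[3],box[0]:box[2]]=1; return k&cond
    blue=m((a0,b0,a1+20,b1),(h>105)&(h<128)&(s>150)&(v>90))
    P=W[blue]; P=P[(P[:,2]>0.02)&(P[:,1]<-0.1)&(P[:,0]<0.52)]
    print(c,"blue",len(P),P.min(0).round(3),P.max(0).round(3))
    q=np.argwhere(blue)[:,::-1]; X=atz(f,q,0.042); X=X[(X[:,0]<0.52)&(X[:,1]<-0.15)][:,:2]
    print(" handle rect",cv2.minAreaRect(X.astype(np.float32)))
    red=((h<10)|(h>170))&(s>110)&(v>40)
    for nm,box,z in(("marker",(x0,y0,x1,y1),0.076),("stop",(a0,b0,a1,b1),0.025)):
        n,l,st,ce=cv2.connectedComponentsWithStats(m(box,red).astype(np.uint8))
        for i in range(1,n):
            if st[i,4]>3: print(" ",nm,ce[i].round(1),st[i,4],atz(f,ce[i],z).round(4))
    big=lambda a,b,cc,d:cv2.resize(im[b:d,a:cc],None,fx=5,fy=5,interpolation=cv2.INTER_CUBIC)
    A=big(x0,y0,x1,y1);B=big(a0,b0+ (50 if c=="top" else 30),a1-20,b1)
    # bath top plane
    Q=W[y0-15:y1+15,x0-15:x1+15].reshape(-1,3); Q=Q[(abs(Q[:,2]-.075)<.006)][:,:2]
    print(" bath rect",cv2.minAreaRect(Q.astype(np.float32)),len(Q))
    H=max(A.shape[0],B.shape[0]); C=np.zeros((H,A.shape[1]+B.shape[1],3),np.uint8); C[:A.shape[0],:A.shape[1]]=A; C[:B.shape[0],A.shape[1]:]=B
    print(C.shape); s_=min(1,800/C.shape[1],600/C.shape[0]); cv2.imwrite(f"pics/{c}_crop.png",cv2.resize(C,None,fx=s_,fy=s_)); print(s_)
E
```

```text
top blue 69 [ 0.436 -0.247  0.038] [ 0.456 -0.18   0.046]
 handle rect ((0.44654619693756104, -0.21302980184555054), (0.0075910803861916065, 0.06934114545583725), 13.151515007019043)
  marker [195.1 195.2] 8 [[0.4968 0.1857 0.076 ]]
  stop [309.4 213.4] 13 [[ 0.4455 -0.1382  0.025 ]]
  stop [312.4 224.4] 15 [[ 0.4135 -0.1458  0.025 ]]
  stop [302.  225.5] 6 [[ 0.4108 -0.1156  0.025 ]]
 bath rect ((0.5001760721206665, 0.20438793301582336), (0.2981645166873932, 0.22079573571681976), 10.779725074768066) 2389
(550, 800, 3)
1
scene blue 94 [ 0.434 -0.245  0.037] [ 0.458 -0.177  0.044]
 handle rect ((0.44491446018218994, -0.20967333018779755), (0.011696254834532738, 0.06887184828519821), 13.425721168518066)
  marker [208.5 216. ] 22 [[0.4998 0.1851 0.076 ]]
  stop [343.  204.5] 65 [[ 0.4398 -0.1312  0.025 ]]
  stop [353.6 212.7] 67 [[ 0.407  -0.1381  0.025 ]]
  stop [344.  217.4] 45 [[ 0.4046 -0.1091  0.025 ]]
 bath rect ((0.5962569117546082, 0.24487347900867462), (0.4012193977832794, 0.29242241382598877), 5.886949062347412) 3146
(600, 1100, 3)
0.7272727272727273
```

View pics/top_crop.png

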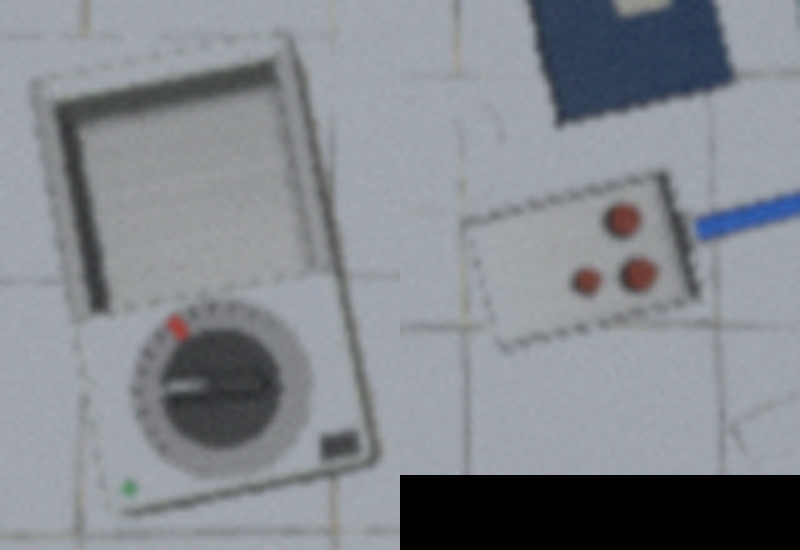

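View pics/scene_crop.png

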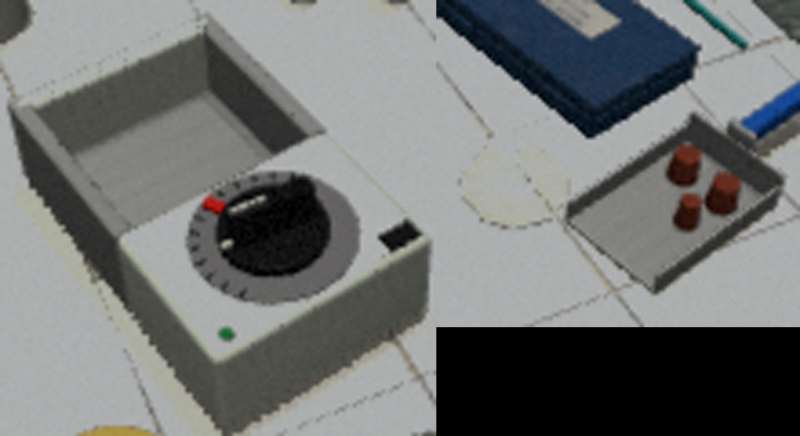

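```bash
python3 - <<'E'
from h import *
f=dict(np.load("top0.npz")); g=dict(np.load("scene0.npz"))
# top crop corners (far-left, far-right, near-right, near-left) at z=.075
t=lambda l:np.array(l)/5-.4+[160,130]
C=atz(f,t([(33,80),(288,36),(376,458),(122,515)]),.075); print("topcorn",C.round(3))
sc=5*.72727
s=lambda l:np.array(l)/sc-.4+[150,160]
D=atz(g,s([(12,103),(207,18),(430,238),(215,360)]),.075); print("scenecorn",D.round(3))
B=np.array([[.125,.075],[.125,-.075],[-.125,-.075],[-.125,.075]])
def fit(W):
    c=W.mean(0)[:2]; z=((W[:,0]-c[0])+1j*(W[:,1]-c[1])); b=B[:,0]+1j*B[:,1]
    r=(z*b.conj()).sum(); return c,np.degrees(np.angle(r)),abs(r)/(abs(b)**2).sum(),np.abs(z-b*np.exp(1j*np.angle(r))).round(4)
print(fit(C));print(fit(D))
dc=atz(f,t([(221,388)]),.084)[0]; print("dial c",dc, "scale ring", atz(f,t([(222,387)]),.076)[0])
dcs=atz(g,s([(273,238)]),.084)[0]; print("dial c scene",dcs)
for n,P in(("top",atz(f,t([(165,387),(205,384)]),.109)),("topz84",atz(f,t([(165,387)]),.084)),("scene bar",atz(g,s([(229,213),(267,199)]),.109)),("scene skirt",atz(g,s([(225,244)]),.084)),("mark",np.r_[atz(f,[[195.1,195.2]],.076),atz(g,[[208.5,216]],.076)])): print(n,P.round(4))
# tray corners at z~.02 top rim: crop offset (265,170), x+400
tt=lambda l:(np.array(l)-[400,0])/5-.4+[265,170]
# rear rim z=.03, nose corners floor 0.02
print("tray rear",atz(f,tt([(662,173),(697,297)]),.03).round(4),"nose",atz(f,tt([(466,221),(504,349)]),.02).round(4))
ts=lambda l:(np.array(l)-[436,0])/sc-.4+[275,160]
print("tray scene rear",atz(g,ts([(692,115),(782,182)]),.03).round(4),"nose",atz(g,ts([(567,215),(655,290)]),.0).round(4))
print(f["R"].round(3))
E
```

```text
topcorn [[0.639 0.268 0.075]
 [0.663 0.124 0.075]
 [0.423 0.076 0.075]
 [0.394 0.216 0.075]]
scenecorn [[0.637 0.269 0.075]
 [0.661 0.128 0.075]
 [0.423 0.082 0.075]
 [0.397 0.225 0.075]]
(array([0.53000808, 0.17111122]), np.float64(11.453440389016679), np.float64(0.9821761669640264), array([0.002 , 0.0047, 0.0036, 0.0045]))
(array([0.52943886, 0.17575327]), np.float64(10.526644195217145), np.float64(0.9689872635312462), array([0.0042, 0.0058, 0.0039, 0.0046]))
dial c [0.46252327 0.16046693 0.084     ] scale ring [0.46377396 0.1609567  0.076     ]
dial c scene [0.45492319 0.16620475 0.084     ]
top [[0.4613 0.1871 0.109 ]
 [0.4626 0.1658 0.109 ]]
topz84 [[0.4635 0.1911 0.084 ]]
scene bar [[0.462  0.1884 0.109 ]
 [0.4625 0.1654 0.109 ]]
scene skirt [[0.4625 0.1924 0.084 ]]
mark [[0.4969 0.1857 0.076 ]
 [0.4998 0.1851 0.076 ]]
tray rear [[ 0.4715 -0.1604  0.03  ]
 [ 0.3997 -0.1779  0.03  ]] nose [[ 0.4459 -0.0467  0.02  ]
 [ 0.3716 -0.0671  0.02  ]]
tray scene rear [[ 0.4714 -0.1587  0.03  ]
 [ 0.3953 -0.1748  0.03  ]] nose [[ 0.4524 -0.0514  0.    ]
 [ 0.3751 -0.0679  0.    ]]
[[-0.014 -1.     0.008]
 [-0.992  0.013 -0.127]
 [ 0.127 -0.01  -0.992]]
```

Emit:
jog_arm([
  [0.08,0.12,-0.02,0,0,0.037],
  [0.08,0.12,-0.02,0,0,0.037],
  [0.08,0.12,-0.02,0,0,0.037],
  [0.08,0.12,-0.02,0,0,0.037],
  [0.08,0.12,-0.02,0,0,0.037],
], jaw=0.5, squeeze=100)

```text
clock: 1.52
tcp_pos: [0.3077, -0.4832, 0.2163]
tool_rot: [[0.546, 0.838, 0.0], [0.838, -0.546, -0.0], [-0.0, 0.0, -1.0]]
wrist_force: [-0.0, -0.3, 0.2]
finger_gap: 0.501
grip_force: 0.0
```

Emit:
jog_arm([
  [0.08,0.12,-0.02,0,0,0.037],
  [0.08,0.12,-0.02,0,0,0.037],
  [0.08,0.12,-0.02,0,0,0.037],
  [0.08,0.12,-0.02,0,0,0.037],
  [0.08,0.12,-0.02,0,0,0.037],
])

```text
clock: 1.93
tcp_pos: [0.3678, -0.3932, 0.2013]
tool_rot: [[-0.004, 1.0, 0.0], [1.0, 0.004, -0.0], [-0.0, 0.0, -1.0]]
wrist_force: [0.0, 0.4, -0.3]
finger_gap: 0.501
grip_force: 0.0
```

Emit:
jog_arm([
  [0.08,0.12,-0.02,0,0,0.037],
  [0.08,0.12,-0.02,0,0,0.037],
  [0.08,0.12,-0.02,0.0325,0.0075,0],
  [0.08,0.12,-0.02,0.0325,0.0075,0],
  [0.08,0.12,-0.02,0.0325,0.0075,0],
])

```text
clock: 2.35
tcp_pos: [0.4283, -0.3031, 0.1875]
tool_rot: [[-0.219, 0.973, -0.069], [0.924, 0.23, 0.304], [0.312, 0.003, -0.95]]
wrist_force: [0.4, -0.3, -0.3]
finger_gap: 0.499
grip_force: 0.0
```

Emit:
jog_arm([
  [0.08,0.12,-0.02,0.0325,0.0075,0],
  [0.08,0.12,-0.02,0.0325,0.0075,0],
  [0,0,0,0,0,0],
])

```text
clock: 2.6
tcp_pos: [0.4522, -0.2667, 0.1774]
tool_rot: [[-0.196, 0.974, -0.116], [0.838, 0.228, 0.496], [0.509, 0.001, -0.861]]
wrist_force: [-0.8, 0.7, -0.7]
finger_gap: 0.504
grip_force: 0.0
```

```bash
cat >>h.py <<'E'
from scipy.spatial.transform import Rotation as Ro
def go(s,p,R):
    "shift in units and rotvec in units from state s to TCP pose p,R"
    return (np.array(p)-s["tcp_pos"])/.15, Ro.from_matrix(R@np.array(s["tool_rot"]).T).as_rotvec()/np.pi
def Rgrasp(yaw,tilt):
    "tool down, y along tray -y for tray yaw, pre-tilted to the nose by tilt (deg)"
    d=np.array([np.cos(np.radians(yaw)),np.sin(np.radians(yaw)),0]); y=np.array([d[1],-d[0],0])
    z=d*np.sin(np.radians(tilt))-np.array([0,0,1])*np.cos(np.radians(tilt))
    return np.c_[np.cross(y,z),y,z]
E
python3 - <<'E'
from h import *
from cell import *
s=get_obs(); print(s["clock"],s["tcp_pos"],np.round(s["joint_pos"],3))
R=Rgrasp(103,30); print(np.round(s["tool_rot"],3)); 
print(go(s,[.4565,-.259,.12],R))
f=dict(np.load("scene0.npz")); W=cloud(f).reshape(-1,3)
q=W[(W[:,0]>.455)&(W[:,0]<.56)&(W[:,1]>-.27)&(W[:,1]<-.17)&(W[:,2]>.008)]
for x in np.arange(.455,.56,.01):
    k=q[abs(q[:,0]-x-.005)<.005]
    if len(k): print(round(x,3),len(k),k[:,1].min().round(3),k[:,1].max().round(3),k[:,2].max().round(3))
E
```

```text
2.6 [ 0.45215004 -0.26670861  0.17736396] [ 0.929  0.638 -0.434  1.549 -0.13   1.38   0.803]
[[-0.196  0.974 -0.116]
 [ 0.838  0.228  0.496]
 [ 0.509  0.001 -0.861]]
(array([ 0.02899971,  0.05139071, -0.38242642]), array([-0.00339031, -0.00062215, -0.0009665 ]))
0.455 13 -0.246 -0.221 0.042
0.515 59 -0.201 -0.17 0.034
0.525 39 -0.204 -0.17 0.034
0.535 30 -0.202 -0.17 0.033
0.545 33 -0.255 -0.17 0.034
0.555 11 -0.197 -0.173 0.033
```

Emit:
jog_arm([
  [0.015,0.026,-0.19,-0.003,0,-0.001],
  [0.014,0.026,-0.19,0,0,0],
  [-0.0225,0.0975,-0.1735,0,0,0],
  [-0.0225,0.0975,-0.1735,0,0,0],
  [-0.0225,0.0975,-0.1735,0,0,0],
])

```text
clock: 3.02
tcp_pos: [0.4452, -0.2165, 0.0444]
tool_rot: [[-0.196, 0.974, -0.11], [0.849, 0.225, 0.477], [0.49, 0.0, -0.872]]
wrist_force: [0.5, 0.9, -0.5]
finger_gap: 0.498
grip_force: 0.0
```

Emit:
jog_arm([
  [-0.0225,0.0975,-0.1735,0,0,0],
  [0,0,0,0,0,0],
  [0,0,0,0,0,0],
])

```text
clock: 3.27
tcp_pos: [0.4413, -0.2013, 0.0191]
tool_rot: [[-0.196, 0.974, -0.113], [0.848, 0.226, 0.48], [0.493, -0.001, -0.87]]
wrist_force: [0.2, -0.3, 0.3]
finger_gap: 0.498
grip_force: 0.0
```

```bash
python3 - <<'E'
from h import *
from cell import *
f=grab_frame("scene"); im=f["img"]
cv2.imwrite("pics/g1.png",cv2.resize(im[120:270,260:430],None,fx=4,fy=4,interpolation=cv2.INTER_CUBIC))
s=get_obs(); print(s["clock"],s["tcp_pos"],go(s,[.443,-.201,.0165],Rgrasp(103,30)))
E
```

```text
3.3167 [ 0.44247402 -0.20262138  0.01998135] (array([ 0.00350653,  0.01080919, -0.02320899]), array([ 3.20446212e-03,  8.35473596e-04, -6.26199923e-05]))
```

View pics/g1.png

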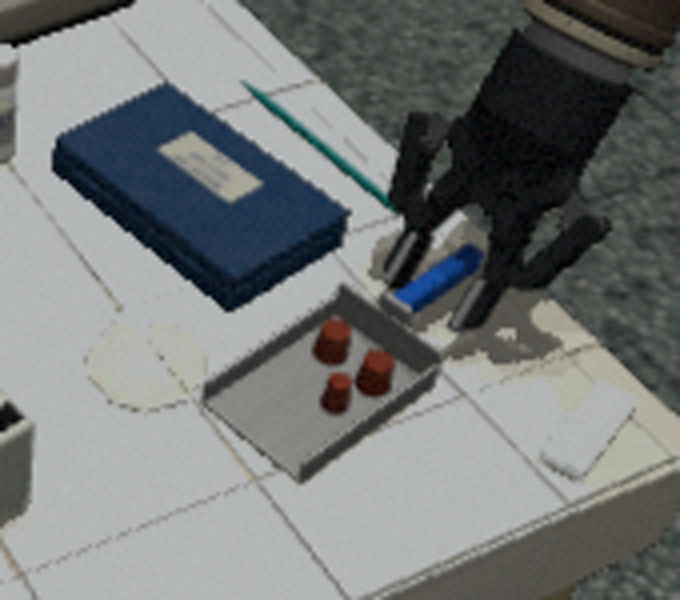

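The fingers straddle the blue handle (about px 435,275 of the crop), and the stoppers stand untouched near the rear wall. Closing and lifting.

Emit:
jog_arm([
  [0,0,-0.015,0,0,0],
  [0,0,0,0,0,0],
  [0,0,0,0,0,0],
  [0,0,0,0,0,0],
  [0,0,0,0,0,0],
], jaw=0)

```text
clock: 3.73
tcp_pos: [0.4431, -0.2031, 0.018]
tool_rot: [[-0.196, 0.975, -0.109], [0.849, 0.224, 0.478], [0.49, 0.001, -0.872]]
wrist_force: [0.9, -2.9, 6.8]
finger_gap: 0.144
grip_force: 97.4
```

Emit:
jog_arm([
  [0,0,0,0,0,0],
  [0,0,0,0,0,0],
  [0,0,0.05,0,0,0],
  [0,0,0.1,0,0,0],
  [0,0,0.1,0,0,0],
])

```text
clock: 4.15
tcp_pos: [0.4418, -0.2018, 0.0552]
tool_rot: [[-0.196, 0.974, -0.111], [0.848, 0.225, 0.48], [0.493, -0.001, -0.87]]
wrist_force: [0.8, 0.2, -1.4]
finger_gap: 0.15
grip_force: 97.4
```

Emit:
jog_arm([
  [0,0,0.1,0,0,0],
  [0,0,0.1,0,0,0],
  [0,0,0.1,0,0,0],
  [0,0,0.1,0,0,0],
  [0,0,0.1,0,0,0],
])

```text
clock: 4.57
tcp_pos: [0.442, -0.2019, 0.1308]
tool_rot: [[-0.196, 0.974, -0.111], [0.848, 0.225, 0.479], [0.492, -0.0, -0.871]]
wrist_force: [-0.9, 0.1, -2.2]
finger_gap: 0.148
grip_force: 97.4
```

Emit:
jog_arm([
  [0,0,0.1,0,0,0],
  [0,0,0.05,0,0,0],
  [0,0,0,0,0,0],
])

```text
clock: 4.82
tcp_pos: [0.4429, -0.2022, 0.1537]
tool_rot: [[-0.197, 0.974, -0.109], [0.849, 0.225, 0.478], [0.49, 0.002, -0.872]]
wrist_force: [0.4, -0.2, -1.4]
finger_gap: 0.152
grip_force: 97.5
```

```bash
python3 - <<'E'
from h import *
from cell import *
f=grab_frame("scene"); im=f["img"]; W=cloud(f)
cv2.imwrite("pics/g2.png",cv2.resize(im[90:290,220:440],None,fx=3,fy=3,interpolation=cv2.INTER_CUBIC))
s=get_obs(); print(s["clock"],s["tcp_pos"],s["finger_gap"],s["grip_force"],np.round(s["joint_pos"],3))
E
```

```text
4.8667 [ 0.44239253 -0.20204704  0.15254019] 0.14878325452698193 97.52657175064087 [ 0.89   0.588 -0.464  1.714 -0.15   1.228  0.755]
```

View pics/g2.png

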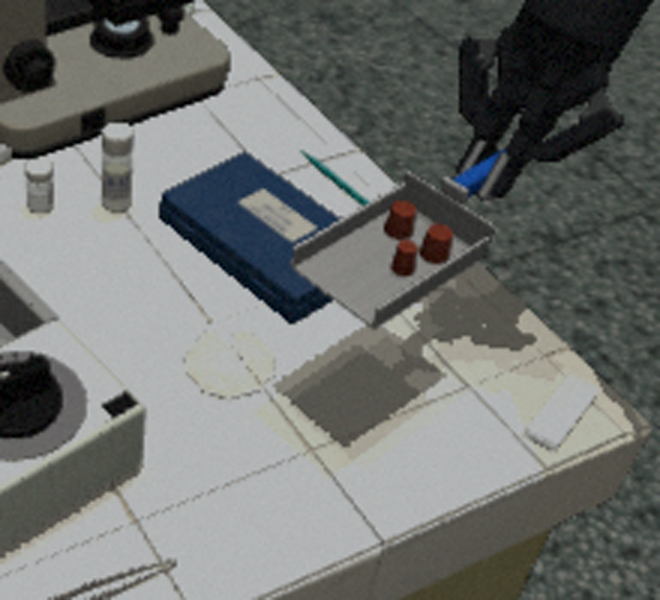

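```bash
python3 - <<'E'
from h import *
for n in("top","scene"):
    W=cloud(dict(np.load(n+"0.npz"))).reshape(-1,3)
    q=W[(W[:,2]>.06)&(W[:,0]>.67)&(W[:,0]<1)&(W[:,1]<.3)&(W[:,1]>-.4)]
    for y in np.arange(-.25,.3,.05):
        k=q[abs(q[:,1]-y)<.025]
        if len(k): print(n,round(y,2),k[:,0].min().round(3),k[k[:,0]<k[:,0].min()+.03][:,2].max().round(3))
d=np.array([-.225,.974,0]);Z=np.array([0,0,1])
def tcp(th,nz):
    c,s=np.cos(th),np.sin(th); return np.array([.584,.158,nz])-.152*(d*c-Z*s)+.015*(d*s+Z*c)
ths=np.radians(np.arange(0,66,5)); nz=np.interp(np.degrees(ths),[0,20,50],[.125,.11,.07])
P=[tcp(a,b) for a,b in zip(ths,nz)]
print(np.round(P,3)); print(np.round(np.diff(P,axis=0)/.15,3))
E
```

```text
top -0.25 0.849 0.38
top -0.2 0.821 0.344
top -0.15 0.815 0.333
top -0.1 0.795 0.306
top -0.05 0.697 0.088
top -0.0 0.804 0.117
top 0.05 0.849 0.241
top 0.15 0.867 0.148
top 0.2 0.792 0.11
top 0.25 0.779 0.159
scene -0.25 0.852 0.352
scene -0.2 0.822 0.327
scene -0.15 0.818 0.33
scene -0.1 0.797 0.312
scene -0.05 0.696 0.086
scene -0.0 0.804 0.115
scene 0.05 0.842 0.24
scene 0.15 0.868 0.147
scene 0.2 0.798 0.106
scene 0.25 0.779 0.147
[[0.618 0.01  0.14 ]
 [0.618 0.012 0.149]
 [0.617 0.015 0.159]
 [0.616 0.019 0.168]
 [0.615 0.024 0.176]
 [0.614 0.03  0.181]
 [0.612 0.037 0.186]
 [0.61  0.045 0.189]
 [0.608 0.054 0.193]
 [0.606 0.064 0.195]
 [0.603 0.074 0.196]
 [0.601 0.085 0.203]
 [0.598 0.097 0.209]
 [0.595 0.109 0.214]]
[[-0.003  0.012  0.063]
 [-0.005  0.02   0.062]
 [-0.006  0.027  0.059]
 [-0.008  0.034  0.057]
 [-0.009  0.041  0.034]
 [-0.011  0.047  0.03 ]
 [-0.012  0.053  0.025]
 [-0.014  0.059  0.02 ]
 [-0.015  0.064  0.015]
 [-0.016  0.069  0.009]
 [-0.017  0.073  0.047]
 [-0.018  0.077  0.04 ]
 [-0.019  0.08   0.033]]
```

Emit:
jog_arm([
  [0.03,0.035,0,0,0,0],
  [0.059,0.071,0,0,0,0],
  [0.059,0.071,0,0,0,0],
  [0.059,0.071,0,0,0,0],
  [0.059,0.071,0,0,0,0],
])

```text
clock: 5.28
tcp_pos: [0.4831, -0.1516, 0.1517]
tool_rot: [[-0.197, 0.974, -0.112], [0.847, 0.227, 0.48], [0.493, -0.0, -0.87]]
wrist_force: [-0.5, 0.2, -1.4]
finger_gap: 0.14
grip_force: 97.5
```

Emit:
jog_arm([
  [0.059,0.071,0,0,0,0],
  [0.059,0.071,0,0,0,0],
  [0.059,0.071,0,0,0,0],
  [0.059,0.071,0,0,0,0],
  [0.059,0.071,0,0,0,0],
])

```text
clock: 5.7
tcp_pos: [0.5272, -0.0994, 0.152]
tool_rot: [[-0.196, 0.974, -0.111], [0.848, 0.225, 0.48], [0.492, -0.0, -0.87]]
wrist_force: [0.4, -0.7, -1.5]
finger_gap: 0.144
grip_force: 97.5
```

Emit:
jog_arm([
  [0.059,0.071,0,0,0,0],
  [0.059,0.071,0,0,0,0],
  [0.059,0.071,0,0,0,0],
  [0.059,0.071,0,0,0,0],
  [0.03,0.035,0,0,0,0],
])

```text
clock: 6.12
tcp_pos: [0.5674, -0.0504, 0.1522]
tool_rot: [[-0.198, 0.974, -0.111], [0.847, 0.227, 0.48], [0.493, 0.001, -0.87]]
wrist_force: [0.2, 0.5, -0.3]
finger_gap: 0.15
grip_force: 97.5
```

Emit:
jog_arm([
  [0.03,0.035,0,0,0,0],
  [0.056,0.067,-0.01,0,0,0],
  [0.056,0.067,-0.02,0,0,0],
  [0.056,0.067,-0.02,0,0,0],
  [0.056,0.067,-0.02,0,0,0],
])

```text
clock: 6.53
tcp_pos: [0.605, -0.0062, 0.141]
tool_rot: [[-0.196, 0.974, -0.111], [0.848, 0.225, 0.48], [0.493, -0.0, -0.87]]
wrist_force: [-0.4, -1.1, -1.9]
finger_gap: 0.145
grip_force: 97.6
```

Emit:
jog_arm([
  [0.056,0.067,-0.01,0,0,0],
  [0.028,0.034,0,0,0,0],
  [0,0,0,0,0,0],
])

```text
clock: 6.78
tcp_pos: [0.6176, 0.0103, 0.1401]
tool_rot: [[-0.198, 0.974, -0.112], [0.847, 0.228, 0.481], [0.493, 0.001, -0.87]]
wrist_force: [-0.2, 0.5, -1.4]
finger_gap: 0.14
grip_force: 97.5
```

```bash
python3 - <<'E'
from h import *
from cell import *
f=grab_frame("scene"); im=f["img"]
cv2.imwrite("pics/g3.png",cv2.resize(im[60:280,120:380],None,fx=2.5,fy=2.5,interpolation=cv2.INTER_CUBIC))
s=get_obs(); print(s["clock"],s["tcp_pos"],np.round(s["joint_pos"],3))
E
```

```text
6.8333 [0.6170999  0.00890786 0.13993542] [ 0.476  0.704 -0.498  1.542 -0.198  1.12   0.387]
```

View pics/g3.png

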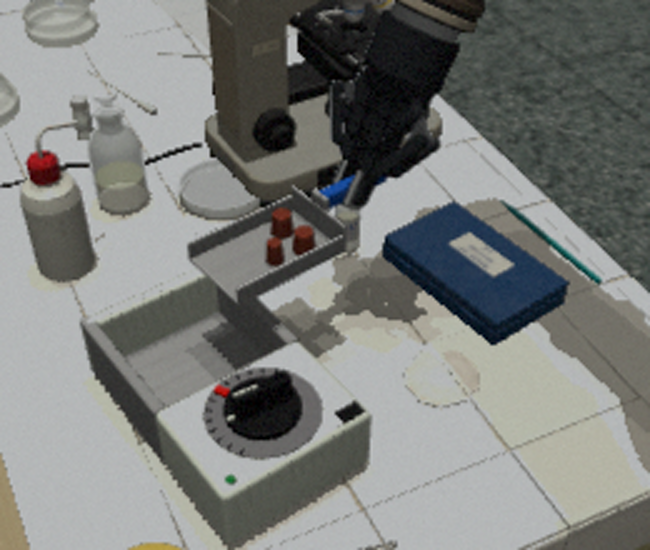

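Emit:
jog_arm([
  [-0.003,0.012,0.063,-0.027,-0.0062,0],
  [-0.005,0.02,0.062,-0.027,-0.0062,0],
  [-0.006,0.027,0.059,-0.027,-0.0062,0],
  [-0.004,0.017,0.028,-0.0135,-0.0031,0],
  [-0.004,0.017,0.028,-0.0135,-0.0031,0],
])

```text
clock: 7.25
tcp_pos: [0.6135, 0.0222, 0.1775]
tool_rot: [[-0.223, 0.974, -0.036], [0.961, 0.226, 0.159], [0.163, 0.001, -0.987]]
wrist_force: [0.2, -0.4, -2.6]
finger_gap: 0.143
grip_force: 97.8
```

Emit:
jog_arm([
  [-0.0045,0.0205,0.017,-0.0135,-0.0031,0],
  [-0.0045,0.0205,0.017,-0.0135,-0.0031,0],
  [-0.0055,0.0235,0.015,-0.0135,-0.0031,0],
  [-0.0055,0.0235,0.015,-0.0135,-0.0031,0],
  [-0.006,0.0265,0.0125,-0.0135,-0.0031,0],
])

```text
clock: 7.67
tcp_pos: [0.6095, 0.038, 0.1881]
tool_rot: [[-0.223, 0.975, 0.011], [0.973, 0.223, -0.052], [-0.054, -0.001, -0.999]]
wrist_force: [0.7, 0.1, -1.5]
finger_gap: 0.142
grip_force: 97.8
```

Emit:
jog_arm([
  [-0.006,0.0265,0.0125,-0.0135,-0.0031,0],
  [-0.007,0.0295,0.01,-0.0135,-0.0031,0],
  [-0.007,0.0295,0.01,-0.0135,-0.0031,0],
  [-0.015,0.064,0.015,-0.027,-0.0062,0],
  [-0.016,0.069,0.009,-0.027,-0.0062,0],
])

```text
clock: 8.08
tcp_pos: [0.6026, 0.0694, 0.1974]
tool_rot: [[-0.205, 0.975, 0.079], [0.913, 0.22, -0.343], [-0.352, 0.002, -0.936]]
wrist_force: [-0.1, 0.7, -1.9]
finger_gap: 0.145
grip_force: 97.9
```

Emit:
jog_arm([
  [-0.017,0.073,0.047,-0.027,-0.0062,0],
  [-0.018,0.077,0.04,-0.027,-0.0062,0],
  [0,0,0,0,0,0],
  [0,0,0,0,0,0],
])

```text
clock: 8.42
tcp_pos: [0.5961, 0.0969, 0.2085]
tool_rot: [[-0.199, 0.973, 0.113], [0.84, 0.229, -0.491], [-0.504, -0.002, -0.864]]
wrist_force: [0.7, -0.6, -1.2]
finger_gap: 0.147
grip_force: 98.1
```

```bash
python3 - <<'E'
from h import *
from cell import *
f=grab_frame("scene"); im=f["img"]; g=grab_frame("top")["img"]
a=cv2.resize(im[80:280,130:330],(500,500),interpolation=cv2.INTER_CUBIC);b=cv2.resize(g[120:240,150:270],(300,300),interpolation=cv2.INTER_CUBIC)
C=np.zeros((500,800,3),np.uint8);C[:,:500]=a;C[:300,500:]=b
cv2.imwrite("pics/g4.png",C)
s=get_obs(); print(s["clock"],s["tcp_pos"],np.round(s["joint_pos"],3))
E
```

```text
8.5167 [0.59680726 0.09303627 0.20912294] [-0.424  0.5   -0.173  1.663  0.608  1.258 -0.632]
```

View pics/g4.png

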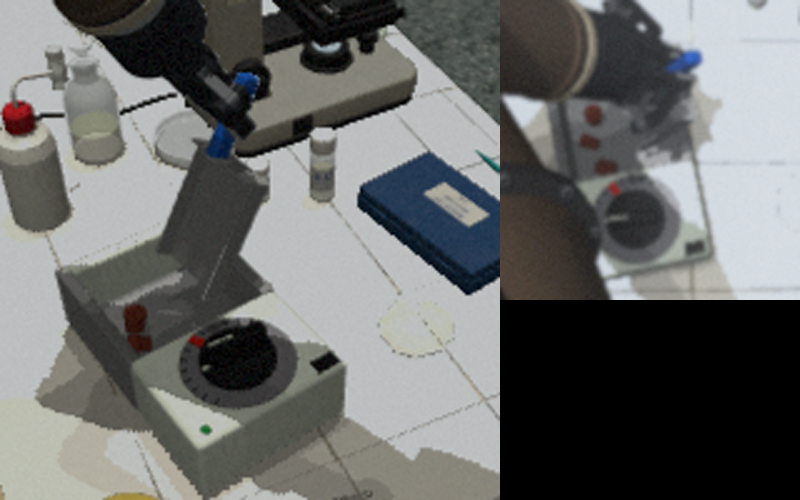

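Emit:
jog_arm([
  [0,0,0.2,0,0,0],
  [0,-0.05,0.1,0.0325,0.0075,0],
  [-0.033,-0.11,0,0.0325,0.0075,0],
  [-0.033,-0.11,0,0.0325,0.0075,0],
  [-0.033,-0.11,0,0.0325,0.0075,0],
])

```text
clock: 8.93
tcp_pos: [0.5826, 0.0348, 0.2558]
tool_rot: [[-0.221, 0.975, 0.027], [0.97, 0.222, -0.103], [-0.106, 0.004, -0.994]]
wrist_force: [0.8, -1.3, -2.5]
finger_gap: 0.144
grip_force: 98.1
```

Emit:
jog_arm([
  [-0.033,-0.11,0,0.0325,0.0075,0],
  [-0.033,-0.11,0,0.0325,0.0075,0],
  [-0.033,-0.11,0,0.0325,0.0075,0],
  [-0.033,-0.11,0,0.0325,0.0075,0],
  [-0.033,-0.11,0,0.0325,0.0075,0],
])

```text
clock: 9.35
tcp_pos: [0.5573, -0.0493, 0.2557]
tool_rot: [[-0.203, 0.975, -0.086], [0.892, 0.22, 0.395], [0.405, 0.004, -0.914]]
wrist_force: [1.0, 0.6, -0.9]
finger_gap: 0.142
grip_force: 98.1
```

Emit:
jog_arm([
  [-0.033,-0.11,0,0.0325,0.0075,0],
  [-0.1,-0.15,0,0,0,0],
  [-0.1,-0.15,-0.05,0,0,0],
  [-0.1,-0.15,-0.05,0,0,0],
  [0,0,0,0,0,0],
])

```text
clock: 9.77
tcp_pos: [0.5034, -0.1382, 0.237]
tool_rot: [[-0.184, 0.977, -0.11], [0.851, 0.214, 0.48], [0.493, -0.005, -0.87]]
wrist_force: [-0.3, 0.2, -1.8]
finger_gap: 0.145
grip_force: 98.1
```

```bash
python3 - <<'E'
from h import *
from cell import *
s=get_obs(); print(s["clock"],s["tcp_pos"],np.round(s["joint_pos"],3)); print(go(s,[.443,-.203,.06],Rgrasp(103,28.7)))
grab_frame("top")
print([(np.round(d["at"],3).tolist(),round(d["p"],2)) for d in spot_in("top","stopper_a")])
E
```

```text
9.7667 [ 0.50343891 -0.13818143  0.23701067] [ 0.632  0.494 -0.285  1.599 -0.296  1.37   0.677]
(array([-0.4029261 , -0.43212383, -1.18007111]), array([-0.00406362, -0.00260782,  0.00363581]))
[([0.541, 0.222, 0.038], 0.44)]
```

Emit:
jog_arm([
  [-0.133,-0.144,-0.1,0,0,0],
  [-0.133,-0.144,-0.2,0,0,0],
  [-0.133,-0.144,-0.2,0,0,0],
  [0,0,-0.25,0,0,0],
  [0,0,-0.25,0,0,0],
])

```text
clock: 10.28
tcp_pos: [0.4476, -0.1963, 0.0889]
tool_rot: [[-0.193, 0.975, -0.108], [0.849, 0.221, 0.48], [0.492, 0.001, -0.87]]
wrist_force: [1.0, 0.4, -1.8]
finger_gap: 0.143
grip_force: 98.1
```

Emit:
jog_arm([
  [0,0,-0.17,0,0,0],
  [0,0,0,0,0,0],
  [0,0,0,0,0,0],
])

```text
clock: 10.53
tcp_pos: [0.4477, -0.1933, 0.0642]
tool_rot: [[-0.195, 0.974, -0.113], [0.846, 0.225, 0.484], [0.497, -0.001, -0.868]]
wrist_force: [-0.0, 0.2, -0.7]
finger_gap: 0.141
grip_force: 97.8
```

```bash
python3 - <<'E'
from h import *
from cell import *
s=get_obs(); print(s["clock"],s["tcp_pos"]); print(go(s,[.443,-.203,.018],Rgrasp(103,28.7)))
f=grab_frame("scene"); W=cloud(f).reshape(-1,3)
# pan points: fit plane to the floor
q=W[(abs(W[:,0]-.422)<.03)&(abs(W[:,1]+.105)<.035)]; A=np.c_[q[:,:2]-q[:,:2].mean(0),np.ones(len(q))]
m=np.abs(q[:,2]-np.median(q[:,2]))<.01; print(len(q),np.linalg.lstsq(A[m],q[m,2],rcond=None)[0])
E
```

```text
10.5333 [ 0.44769559 -0.19328981  0.06415459]
(array([-0.03130393, -0.06473458, -0.30769729]), array([-0.00579401, -0.0018179 , -0.00012422]))
787 [-0.01406795  0.00112649  0.04905398]
```

Emit:
jog_arm([
  [-0.02,-0.03,-0.1,0,0,0],
  [0,0,-0.1,0,0,0],
  [0,0,-0.06,0,0,0],
  [0,0,-0.04,0,0,0],
  [0,0,0,0,0,0],
])

```text
clock: 11.0
tcp_pos: [0.4446, -0.1982, 0.0186]
tool_rot: [[-0.195, 0.974, -0.113], [0.846, 0.226, 0.483], [0.496, -0.001, -0.869]]
wrist_force: [-0.6, -0.6, -1.3]
finger_gap: 0.142
grip_force: 98.1
```

Emit:
jog_arm([
  [0,0,0,0,0,0],
  [0,0,0,0,0,0],
  [0,0,0,0,0,0],
  [0,0,0,0,0,0],
], jaw=0.5)

```text
clock: 11.33
tcp_pos: [0.4451, -0.1984, 0.0195]
tool_rot: [[-0.196, 0.974, -0.112], [0.847, 0.226, 0.482], [0.495, -0.0, -0.869]]
wrist_force: [-0.7, 0.1, -0.7]
finger_gap: 0.498
grip_force: 0.0
```

```bash
python3 - <<'E'
from h import *
from cell import *
s=get_obs(); print(s["clock"],s["tcp_pos"],s["joint_pos"])
f=grab_frame("scene"); W=cloud(f).reshape(-1,3)
q=W[(abs(W[:,0]-.422)<.03)&(abs(W[:,1]+.105)<.035)]; A=np.c_[q[:,:2]-q[:,:2].mean(0),np.ones(len(q))]
m=np.abs(q[:,2]-np.median(q[:,2]))<.01; print(len(q),np.linalg.lstsq(A[m],q[m,2],rcond=None)[0])
E
```

```text
11.3333 [ 0.44505491 -0.19835555  0.01950222] [ 0.74197435  0.74032277 -0.25495391  1.79925102 -0.23923736  0.99469786
  0.91704264]
524 [0.0026352  0.00123602 0.00228107]
```

Emit:
jog_arm([
  [0.0225,-0.0975,0.1735,0,0,0],
  [0.0225,-0.0975,0.1735,0,0,0],
  [0.0225,-0.0975,0.1735,0,0,0],
  [0.0225,-0.0975,0.1735,0,0,0],
  [0.02,0,0.26,0,0,0],
])

```text
clock: 11.8
tcp_pos: [0.4598, -0.2596, 0.1616]
tool_rot: [[-0.191, 0.975, -0.114], [0.847, 0.222, 0.482], [0.495, -0.004, -0.869]]
wrist_force: [0.1, -1.3, -0.5]
finger_gap: 0.503
grip_force: 0.0
```

Emit:
jog_arm([
  [0,0.05,0.26,-0.0314,-0.0073,0],
  [0,0.2,0.26,-0.0314,-0.0073,0],
  [0,0.25,0,-0.0314,-0.0073,0],
  [0,0.25,0,-0.0314,-0.0073,0],
  [0,0.25,0,-0.0314,-0.0073,0],
])

```text
clock: 12.22
tcp_pos: [0.4617, -0.1103, 0.236]
tool_rot: [[-0.225, 0.974, 0.004], [0.974, 0.225, 0.008], [0.007, 0.005, -1.0]]
wrist_force: [1.7, 1.5, -0.6]
finger_gap: 0.497
grip_force: 0.0
```

Emit:
jog_arm([
  [0,0.25,0,0,0,-0.032],
  [0,0.25,0,0,0,-0.032],
  [0,0.25,0,0,0,0],
  [0,0.25,0,0,0,0],
  [0,0,0,0,0,0],
])

```text
clock: 12.63
tcp_pos: [0.4605, 0.0466, 0.2349]
tool_rot: [[-0.036, 0.999, 0.0], [0.999, 0.036, 0.016], [0.016, 0.001, -1.0]]
wrist_force: [-0.4, 0.9, -0.9]
finger_gap: 0.5
grip_force: 0.0
```

```bash
python3 - <<'E'
from h import *
from cell import *
s=get_obs(); print(s["clock"],s["tcp_pos"],np.round(s["joint_pos"],2)); print(go(s,[.462,.161,.15],Rgrasp(91.5,0)))
E
```

```text
12.6333 [0.46052798 0.0465784  0.23494643] [ 0.11  0.19 -0.36  1.92  0.06  1.03 -0.24]
(array([ 0.00981347,  0.76281064, -0.56630953]), array([-0.00508039,  0.0001346 , -0.00308948]))
```

Emit:
jog_arm([
  [0.003,0.2,-0.1,-0.005,0,-0.003],
  [0.003,0.2,-0.12,0,0,0],
  [0.004,0.2,-0.17,0,0,0],
  [0,0.163,-0.17,0,0,0],
  [0,0,0,0,0,0],
], squeeze=30)

```text
clock: 13.05
tcp_pos: [0.4599, 0.1573, 0.1466]
tool_rot: [[-0.023, 1.0, -0.006], [1.0, 0.023, -0.002], [-0.002, -0.006, -1.0]]
wrist_force: [-1.7, -0.2, 0.5]
finger_gap: 0.496
grip_force: 0.0
```

```bash
python3 - <<'E'
from h import *
from cell import *
s=get_obs(); print(s["clock"],s["tcp_pos"],np.round(s["joint_pos"],2)); print(go(s,[.462,.161,.089],Rgrasp(91.5,0)))
f=grab_frame("scene"); im=f["img"]; g=grab_frame("top")["img"]
a=cv2.resize(im[130:290,140:300],(480,480),interpolation=cv2.INTER_CUBIC);b=cv2.resize(g[140:240,150:250],(300,300),interpolation=cv2.INTER_CUBIC)
C=np.zeros((480,780,3),np.uint8);C[:,:480]=a;C[:300,480:]=b
cv2.imwrite("pics/g5.png",C)
E
```

```text
13.05 [0.45987953 0.15725741 0.14662439] [-0.12  0.35 -0.4   1.98  0.17  0.86 -0.59]
(array([ 0.01413645,  0.02495059, -0.38416261]), array([ 0.00061674, -0.00189798,  0.00099056]))
```

View pics/g5.png

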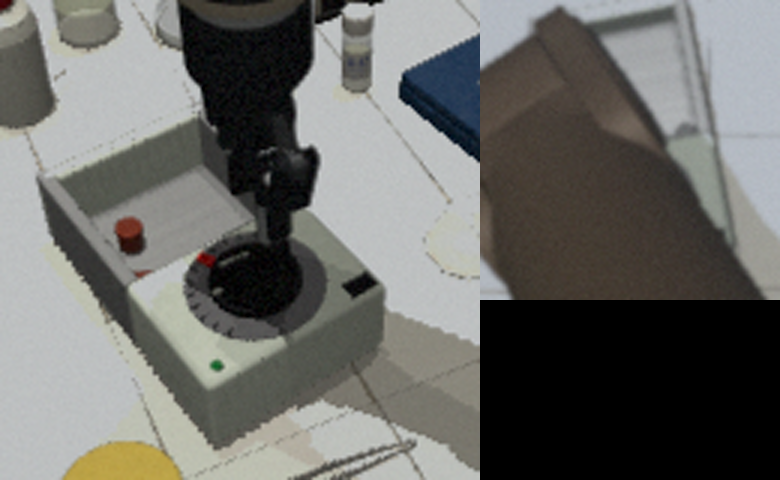

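Emit:
jog_arm([
  [0.007,0.012,-0.1,0,0,0],
  [0.007,0.012,-0.1,0,0,0],
  [0,0,-0.1,0,0,0],
  [0,0,-0.08,0,0,0],
  [0,0,0,0,0,0],
])

```text
clock: 13.57
tcp_pos: [0.4645, 0.1544, 0.0922]
tool_rot: [[-0.015, 1.0, -0.002], [1.0, 0.015, -0.005], [-0.005, -0.003, -1.0]]
wrist_force: [0.0, -1.1, 0.2]
finger_gap: 0.5
grip_force: 0.0
```

Emit:
jog_arm([
  [0,0,0,0,0,0],
  [0,0,0,0,0,0],
  [0,0,0,0,0,0],
], jaw=0)

```text
clock: 13.82
tcp_pos: [0.4647, 0.1563, 0.0944]
tool_rot: [[-0.016, 1.0, -0.001], [1.0, 0.016, -0.003], [-0.003, -0.001, -1.0]]
wrist_force: [-4.2, -3.9, 5.3]
finger_gap: 0.155
grip_force: 29.0
```

Emit:
jog_arm([
  [0,0,0,0,0,0],
  [0,0,0,0,0,0],
])

```text
clock: 13.98
tcp_pos: [0.4647, 0.1563, 0.0944]
tool_rot: [[-0.017, 1.0, -0.0], [1.0, 0.017, -0.003], [-0.003, -0.0, -1.0]]
wrist_force: [-3.5, -0.3, 6.1]
finger_gap: 0.156
grip_force: 29.3
```

```bash
python3 - <<'E'
from cell import *
s=get_obs(); print(s)
E
```

```text
{'clock': 13.9833, 'joint_pos': array([-0.14930227,  0.42086143, -0.36978064,  2.02744776,  0.22642865,
        0.73348738, -0.64252495]), 'qvel': array([ 0.0003253 , -0.00063657,  0.00072722,  0.00106928,  0.00052545,
        0.00046315, -0.00072397]), 'tau': array([ 2.41042525e-01, -5.26194906e+01, -3.34089361e+00, -2.36439925e+01,
        4.51974319e-01, -1.38949368e+00, -3.92186386e-02]), 'tcp_pos': array([0.46468327, 0.15625957, 0.0944128 ]), 'tool_rot': array([[-1.65951418e-02,  9.99862218e-01, -3.81900050e-04],
       [ 9.99857099e-01,  1.65938234e-02, -3.22915376e-03],
       [-3.22237165e-03, -4.35433741e-04, -9.99994713e-01]]), 'wrist_force': array([-3.51654623, -0.32307747,  6.11161559]), 'moment': array([-0.1387751 ,  0.96465255,  0.06059281]), 'grip_force': 29.317869544029236, 'finger_gap': 0.15595447985355837}
```

Emit:
jog_arm([
  [-0.002,0.001,0.02,0,0,-0.038],
  [-0.003,0.001,0,0,0,-0.038],
  [-0.003,0.001,0,0,0,-0.038],
  [-0.003,0.001,0,0,0,-0.038],
  [0,0,0,0,0,0],
])

```text
clock: 14.4
tcp_pos: [0.4619, 0.1566, 0.0956]
tool_rot: [[0.449, 0.893, -0.004], [0.893, -0.449, -0.003], [-0.005, -0.003, -1.0]]
wrist_force: [0.5, 1.0, -17.6]
finger_gap: 0.153
grip_force: 32.6
```

```bash
python3 - <<'E'
from cell import *
import numpy as np
s=get_obs(); x=s["tool_rot"][:,0]; print(np.degrees(np.arctan2(x[1],x[0])),s["tcp_pos"],s["wrist_force"],s["moment"],s["joint_pos"])
E
```

```text
63.289894104544445 [0.46190813 0.15659135 0.09556712] [  0.52219247   0.98844821 -17.60985502] [ 0.27758784  0.02976885 -0.10019873] [-0.24312814  0.40314683 -0.24935289  2.03672761  0.14780834  0.72365525
 -1.05103659]
```

Emit:
jog_arm([
  [-0.003,0.002,-0.01,0,0,-0.038],
  [-0.003,0.002,0,0,0,-0.038],
  [-0.003,0.002,0,0,0,-0.038],
  [-0.003,0.002,0,0,0,-0.038],
  [0,0,0,0,0,0],
])

```text
clock: 14.82
tcp_pos: [0.4599, 0.1583, 0.0954]
tool_rot: [[0.808, 0.589, -0.005], [0.589, -0.808, -0.001], [-0.005, -0.002, -1.0]]
wrist_force: [-6.7, 1.0, 3.9]
finger_gap: 0.149
grip_force: 35.3
```

Emit:
jog_arm([
  [0,0,0,0,0,0],
])

```text
clock: 14.9
tcp_pos: [0.46, 0.1583, 0.0954]
tool_rot: [[0.804, 0.595, -0.005], [0.595, -0.804, -0.001], [-0.005, -0.002, -1.0]]
wrist_force: [-6.5, -0.9, 3.9]
finger_gap: 0.154
grip_force: 35.3
```

```bash
python3 - <<'E'
from cell import *
import numpy as np
s=get_obs(); x=s["tool_rot"][:,0]; print(np.degrees(np.arctan2(x[1],x[0])),s["tcp_pos"],s["wrist_force"],s["moment"],s["joint_pos"])
E
```

```text
36.48709118502446 [0.45997248 0.15826615 0.09538899] [-6.52100935 -0.93969464  3.86033296] [ 0.02642804  1.60929086 -0.07835902] [-0.33792991  0.3921381  -0.13178777  2.04755766  0.07571373  0.71131151
 -1.45144326]
```

Release, rise and move clear to look.

Emit:
jog_arm([
  [0,0,0,0,0,0],
  [0,0,0,0,0,0],
  [0,0,0,0,0,0],
  [0,0,0.1,0,0,0],
  [0,0,0.2,0,0,0],
], jaw=0.5)

```text
clock: 15.32
tcp_pos: [0.46, 0.1573, 0.138]
tool_rot: [[0.806, 0.592, -0.007], [0.592, -0.806, -0.003], [-0.008, -0.002, -1.0]]
wrist_force: [0.5, -1.0, 0.8]
finger_gap: 0.499
grip_force: 0.0
```

Emit:
jog_arm([
  [0,0,0.25,0,0,0],
  [0,0,0.25,0,0,0],
  [0,-0.25,0.1,0,0,0],
  [0,-0.25,0,0,0,0],
  [0,-0.25,0,0,0,0],
])

```text
clock: 15.73
tcp_pos: [0.4625, 0.0448, 0.2316]
tool_rot: [[0.805, 0.594, 0.002], [0.594, -0.805, -0.0], [0.001, 0.001, -1.0]]
wrist_force: [1.5, 0.1, -0.6]
finger_gap: 0.5
grip_force: 0.0
```

Emit:
jog_arm([
  [0,-0.27,0,0,0,0],
  [0,-0.27,0,0,0,0],
  [0,-0.27,0,0,0,0],
  [0,-0.27,0,0,0,0],
  [0,-0.27,0,0,0,0],
])

```text
clock: 16.15
tcp_pos: [0.4613, -0.1591, 0.2303]
tool_rot: [[0.806, 0.592, -0.001], [0.592, -0.806, -0.002], [-0.002, 0.0, -1.0]]
wrist_force: [1.0, 1.1, -0.2]
finger_gap: 0.502
grip_force: 0.0
```

```bash
python3 - <<'E'
from h import *
from cell import *
s=get_obs(); print(s["clock"],s["tcp_pos"])
f=grab_frame("scene"); im=f["img"]; F=grab_frame("top"); g=F["img"]; np.savez("scene1.npz",**f); np.savez("top1.npz",**F)
a=cv2.resize(im[160:280,150:270],(480,480),interpolation=cv2.INTER_CUBIC);b=cv2.resize(g[135:235,160:240],(320,400),interpolation=cv2.INTER_CUBIC)
C=np.zeros((480,800,3),np.uint8);C[:,:480]=a;C[:400,480:]=b
cv2.imwrite("pics/g6.png",C)
W=cloud(f).reshape(-1,3)
q=W[(abs(W[:,0]-.422)<.03)&(abs(W[:,1]+.105)<.035)]; A=np.c_[q[:,:2]-q[:,:2].mean(0),np.ones(len(q))]
m=np.abs(q[:,2]-np.median(q[:,2]))<.01; print(len(q),np.linalg.lstsq(A[m],q[m,2],rcond=None)[0])
E
```

```text
16.15 [ 0.46133255 -0.15909813  0.23032881]
2707 [ 0.19269493 -0.17216277  0.37333964]
```

View pics/g6.png

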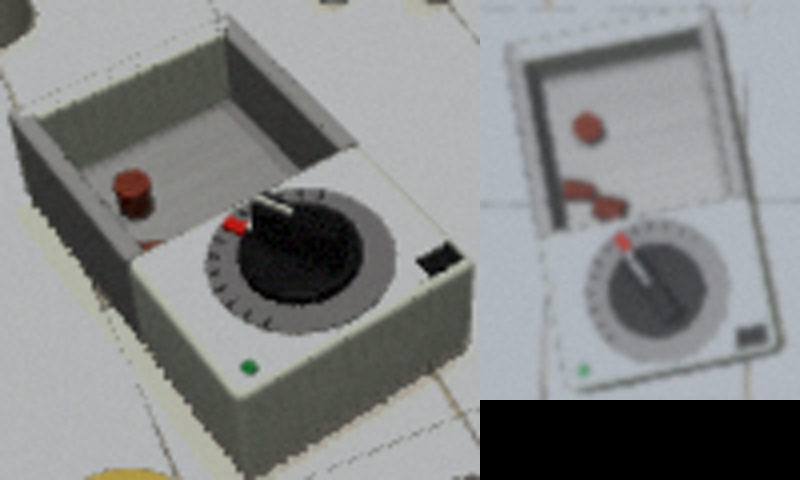

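```bash
python3 - <<'E'
from h import *
F=dict(np.load("top1.npz")); f=dict(np.load("scene1.npz"))
t=lambda l:(np.array(l)-[480,0])/4-.4+[160,135]
s=lambda l:np.array(l)/4-.4+[150,160]
ang=lambda v:np.degrees(np.arctan2(v[1],v[0]))
P=atz(F,t([(628,255),(648,283)]),.109); print("top bar",P.round(4),ang(P[0]-P[1]))
Q=atz(f,s([(256,198),(292,213)]),.109); print("scene bar",Q.round(4),ang(Q[0]-Q[1]))
c=atz(F,t([(657,290)]),.08)[0]; M=atz(F,t([(622,242)]),.076)[0]; print("marker top",ang(M-c),c,M)
M2=atz(f,s([(237,227)]),.076)[0]; c=np.array([.4625,.1605,0]); print("marker scene",ang(M2-c),M2,"inner bar from c",ang(P[0]-c),ang(Q[0]-c))
# colour-based: bright low-saturation pixels on the bar
for n,g,box in(("top",F,(190,190,215,222)),("scene",f,(208,205,228,217))):
    h=cv2.cvtColor(g["img"],cv2.COLOR_BGR2HSV); W=cloud(g); k=(h[...,2]>115)&(abs(W[...,2]-.109)<.006); k[:box[1]]=0
    d=np.hypot(W[...,0]-.4625,W[...,1]-.1605)<.03; p=W[k&d]
    if len(p)>3: u,sv,vt=np.linalg.svd(p[:,:2]-p[:,:2].mean(0)); print(n,len(p),p.mean(0).round(4),ang(vt[0]),ang(p.mean(0)-c))
E
```

```text
top bar [[0.4844 0.1766 0.109 ]
 [0.4654 0.1631 0.109 ]] 35.30108680557134
scene bar [[0.4843 0.1773 0.109 ]
 [0.4666 0.1646 0.109 ]] 35.69248972108919
marker top 36.13077614500059 [0.46314939 0.16085036 0.08      ] [0.4972235  0.18572569 0.076     ]
marker scene 34.05339774290878 [0.49850819 0.18483669 0.076     ] inner bar from c 36.30128748452372 37.66116937953617
top 10 [0.4743 0.1694 0.1101] -144.27254709990854 36.95015762004494
scene 11 [0.477  0.1703 0.109 ] -143.14707506356754 34.11148211844252
```

Emit:
jog_arm([
  [-0.1,-0.27,0.1,0,0,0],
  [-0.1,-0.27,0.1,0,0,0],
  [-0.1,-0.27,0,0,0,0],
  [-0.1,-0.27,0,0,0,0],
  [-0.1,-0.27,0,0,0,0],
])

```text
clock: 16.67
tcp_pos: [0.3902, -0.3495, 0.2578]
tool_rot: [[0.805, 0.593, -0.001], [0.593, -0.805, -0.002], [-0.002, 0.001, -1.0]]
wrist_force: [2.2, 0.7, -0.1]
finger_gap: 0.496
grip_force: 0.0
```

Emit:
jog_arm([
  [0,-0.1,0,0,0,0],
  [0,0,0,0,0,0],
])

```text
clock: 16.83
tcp_pos: [0.3888, -0.3675, 0.2574]
tool_rot: [[0.81, 0.587, -0.003], [0.587, -0.81, -0.004], [-0.004, 0.001, -1.0]]
wrist_force: [0.2, 0.3, 0.5]
finger_gap: 0.502
grip_force: 0.0
```

```bash
python3 - <<'E'
from h import *
from cell import *
f=grab_frame("scene"); im=f["img"]
cv2.imwrite("pics/g7.png",cv2.resize(im[100:330,140:440],(750,575)))
W=cloud(f).reshape(-1,3)
q=W[(abs(W[:,0]-.422)<.03)&(abs(W[:,1]+.105)<.035)]; A=np.c_[q[:,:2]-q[:,:2].mean(0),np.ones(len(q))]
m=np.abs(q[:,2]-np.median(q[:,2]))<.01; print(len(q),np.linalg.lstsq(A[m],q[m,2],rcond=None)[0])
E
```

```text
523 [ 0.0012542  -0.00273352  0.00214921]
```

View pics/g7.png

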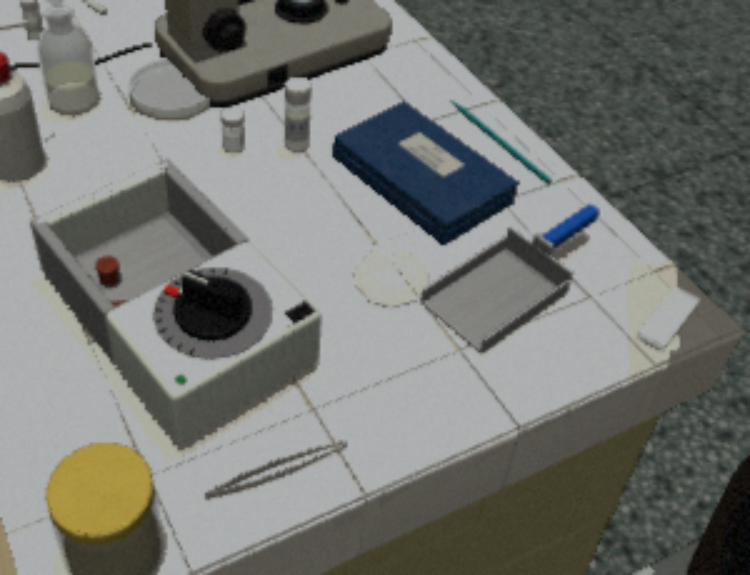

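The tray stands flat and empty, the stoppers are in the basin, the pointer is at the marker and the bystanders are undisturbed.

```bash
python3 -c "
from cell import *
print(finish_job())"
```

```text
the job is handed in; nothing more can be done
None
```

I handed the job in: all three stoppers are in the basin, the tray is flat and right way up on the worktop, and the dial pointer is within about 2–3° of the red marker. The jar, vial and forceps look undisturbed in the last picture; the hand-in gave no verdict.

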